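# Clamp the fuse base in the vise and pinch out its fuse carrier

### The job

Crank the machine vise shut until its jaws grip the loose black fuse base snugly where it stands between them, so that the base cannot come up with the carrier. Then pinch the two side catches of the grey fuse carrier together and draw the carrier straight up out of the base, leaving the base clamped in the vise, and finish while still holding the carrier upright and still in the air by its pinched catches, its foot at least a few centimetres clear above the base. Leave the tools and parts that lie about the bench alone.

Things in the scene. Friction and masses are not known exactly. Their poses are not given: they have to be found in the camera images.
- crank_axis (a point): point fixed to the bolted-down machine vise: on its screw axis, 75 mm above the bench, level with the middle of the crank handle's length. Axes: y level along the screw from crank to fixed jaw, x level along the jaws, z up. Crank arm and hub (radius 11 mm) end 48 mm from here along y, the 100 mm wide body 76 mm, the moving jaw over 108 mm; jaw tops 133 mm above the bench
- crank_grip (a point): middle of the crank's handle: a black plastic sleeve 20 mm thick, 76 mm long, parallel to the screw, that spins freely on its pin, so fingers can hold it from above and lead it round with the hand kept pointing down at one yaw. It goes round the screw axis at a radius of 42 mm, so its middle line is 33 to 117 mm above the bench
- vise_crank (a joint): turn of the crank, rad: at 0 (and every 6.283) the handle stands straight above the screw axis. Grows clockwise as seen from the crank's end looking at the vise (at the top the handle moves to the vise's +x), which closes the vise, 6 mm per turn. About 4 N at the handle; stays where it is left
- vise_jaw (a joint): advance of the moving jaw, m (0.006 per turn): the gap between the jaws' rubber faces is 0.056 minus this. The fuse base is 48 mm wide, so both jaws touch it at 0.008; the moving jaw's rubber then gives, 15 N per mm, at most 4 mm: a quarter to a half turn past touching (0.0095 to 0.011) grips it snugly
- vise_bed (a point): point on the vise's steel bed, 95 mm above the bench, on the screw's vertical plane, 24 mm from the rubber face of the fixed jaw; axes as the vise's. The fuse base stands on this bed
- jaw_pad: rubber face of the moving jaw, 98 x 10 x 34 mm, standing on the bed; its origin is not on it (it is the vise's origin on the bench, carried along with the jaw)
- fuse_base: loose black moulded fuse base, 0.3 kg, standing between the jaws: 48 x 48 mm, 44 mm high, open on top, with a 14 mm long, 17 mm high screw-terminal ledge on each x end; origin at the centre of its underside, z up, x along the jaws. Sprung contacts inside hold the carrier with about 5 to 7 N, more than the base weighs
- carrier_grip (a point): centre of the grey fuse carrier's head, midway between its catches, 60 mm above the base's underside when seated; x from catch to catch, as the base's. Head 49 (x) x 44 (y) mm, 16 mm down to 14 mm up from here; its plug ends 50 mm down. 0.16 kg. Catches: ribbed blocks 22 (y) x 26 (z) mm centred at this height in the +x and -x ends, 60 mm over their outer faces, 51 mm when pinched
- catch_a (a joint): travel of the +x catch, m: 0 sprung out, 0.0045 pinched fully in; takes 3 to 8.5 N. Out, its barb sits in a window of the base and locks the carrier; more than 0.0035 frees it
- catch_b (a joint): the same for the -x catch
- screwdriver_grip (a point): a screwdriver lying near the vise, 200 mm long; this point is in its handle, 60 mm from the butt; leave alone
- wrench_grip (a point): a steel wrench lying beyond the vise, 170 mm long; this point is on its shank, 34 mm from its middle towards the ring end; leave alone
- load_roller: a tan pallet truck roller standing on end, 82 mm across, 70 mm high; origin at the centre of its underside; leave alone
- contactor: a black contactor with two studs on an aluminium foot 75 x 60 mm, 81 mm high; origin at the centre of its underside; leave alone
- battery_plug: a grey battery plug housing, 70 x 50 x 30 mm; origin at the centre of its underside; leave alone
- grease_tin: a metal tin, 72 mm across, 85 mm high; origin at the centre of its underside; leave alone
- bearing: a steel ball bearing ring lying flat, 52 mm across, 16 mm high; origin at the centre of its underside; leave alone
Mind the look-alikes: they are no part of the job. What is shaped like the part that bears carrier_grip but brown or green is not meant.

How it is judged:
By the outcome, as a careful person would: the job done as asked, in the order asked, and still so for the second after the job is handed in, while the arm keeps its last pose, push and grip.
It also fails if it takes over 61 s, if anything falls off the work surface, if the arm or the gripper's body presses on something with over 40 N, if the wrist force passes 120 N, or if a joint passes its speed limit or range.

### The arm

A 6-joint arm with a two-finger parallel gripper is mounted at the origin on the work surface. World frame = base frame: x ahead of the robot, y to its left, z up, the work surface at z = 0. Lengths are in mm, angles in rad, forces in N, time in s.
With the tool pointing down it reaches from about 200 to 875 mm from the base axis. Payload 3.4 kg.
Tool frame: the origin (TCP) lies midway between the tips of the shut fingers; the grasp point (between the pads) lies 19 mm behind it; z points along the fingers, y is the direction in which the jaws open and shut (so a half turn about z gives the same grasp; the last joint's range is limited). The gripper opens to 94 mm and grips with 3 to 60 N. Pads are 16 mm wide; open, the fingers measure 119 mm over their backs; the gripper's body (75 mm by 177 mm) begins 78 mm behind the grasp point.
Start: joints at [1.024, 0.276, 1.505, -0, 1.361, -0.121], TCP at [237.525, 523.686, 205.493] pointing down, gripper open.
Joint ranges: [-2.89, 2.89], [-0.75, 2.08], [0.22, 2.7], [-1.18, 4.32], [0.11, 2.71], [-2.7, 2.7]. Speed limits (rad/s): [2.57, 2.57, 3.14, 3.14, 3.14, 3.14].

### API

Orientations are given as a unit quaternion [w, x, y, z].
In Python, from cell import ctrl, cams gives the robot as it stands.
- The arm moves only by the tool step_arm, never from a script. Its argument "plan" is a list of rows, each a list of 3 entries, a list of its own where there are three numbers: the finger opening in cm, from 0 to 9.4, then the shift along the world's x, y, z in cm, then the turn, a rotation vector about the world's x, y, z in degrees. A call has 1 to 20 rows; each row is the pose to reach, as a shift and turn from the pose commanded when the call began; what a row does not reach only later rows make up. A row lasts 1/8 s, in which the tool goes at most 62.5 mm and 10.7 degrees, less where a joint would pass 70% of its speed; a pose out of reach is approached as far as the arm can. A call with a gripper value outside its range is refused whole. The fingers move at their own pace and stop on an object; the grip force is fixed at half the most. Time passes only in rows, so rows that repeat a pose let the fingers close. It gives the time, the measured TCP pose, the force and the opening at its end, in the units of the state.
- ctrl.sense(): the state, without advancing time (a new reading comes with each control period).
- cams.grab_frame(name): name is "side" or "top"; returns a dict with "color" (384x512x3 uint8, red, green, blue), "intrinsics" (3x3 intrinsics, pixels), "R" (3x3) and "t" (3): a world point X has camera coordinates R X + t. Camera axes: x right, y down, z forward; pixel columns grow to the right and rows downward; lengths in mm; the calibration is good to about 2 mm. A picture is of the moment at which its call begins. There is no depth.
- ctrl.sign_off(): hands the job in, once; it reports no verdict.
The state is a dict: "t": time; "joints": joint angles; "qd": joint speeds; "joint_efforts": joint torques, N m; "ee_pos": TCP position; "orientation": TCP orientation; "wrist_force": force on the tool from outside, world axes, zero at the start; "wrist_torque": the same for the moment, N m; "width": finger opening in mm.
Only numpy, scipy, OpenCV 4.12 (cv2) and the standard library are available. Lean on these libraries where they do the work, as an engineer would, in place of code of your own. Each camera call takes 0.05 s, during which the arm holds its last target.

## Working session

There is one attempt and no reset: what is moved stays moved. The work goes in short steps, Python scripts to look and compute and a tool call to move; the robot and the scene stay as the last step left them, time stands still between calls to the robot, and variables do not carry over. Pictures are saved under pics/ and viewed, and the job is handed in when it is done.

Besides the shell and the picture viewer there is one more tool, called after ">>>" as a command line: name --argument value ..., lists and objects as JSON in quotes. step_arm: Moves the arm, as the interface text tells. Its arguments: {"type":"object","properties":{"plan":{"type":"array","items":{"type":"array"}}},"required":["plan"]}

```bash
mkdir -p pics; cat > h.py <<'E'
import numpy as np, cv2
from cell import ctrl, cams
def grab(n,f):
    d=cams.grab_frame(n); cv2.imwrite('pics/'+f,cv2.resize(d['color'][:,:,::-1],None,fx=1.5,fy=1.5)); 
    np.savez('pics/'+f[:-4]+'.npz',c=d['color'],K=d['intrinsics'],R=d['R'],t=d['t']); return d
def ray(d,u,v):
    K,R,t=[np.array(d[k],float) for k in ('K','R','t')]
    c=-R.T@t; r=R.T@np.linalg.inv(K)@[u,v,1]; return c,r/np.linalg.norm(r)
def onz(d,u,v,z):
    c,r=ray(d,u,v); return c+r*(z-c[2])/r[2]
def proj(d,X):
    p=d['K']@(d['R']@np.array(X,float)+d['t']); return p[:2]/p[2]
E
python3 - <<'E'
from h import *
for n in('top','side'):
    d=grab(n,n+'0.png'); print(n,-d['R'].T@d['t'],d['R'],d['intrinsics'])
s=ctrl.sense();print(s)
E
```

```text
top [ 341.8626708   -29.75663846 1062.95218135] [[-0.02422645 -0.99969949  0.0037416 ]
 [-0.9786286   0.02295099 -0.20435094]
 [ 0.20420366 -0.00861233 -0.97889054]] [[361.03913843   0.         254.65255381]
 [  0.         361.03913843 194.0615294 ]
 [  0.           0.           1.        ]]
side [ 138.55256679 -847.91088988  668.17266767] [[ 0.88950931 -0.45691327  0.00185655]
 [-0.22918021 -0.44967108 -0.86329158]
 [ 0.39528422  0.76748041 -0.50470209]] [[346.92932685   0.         252.4362221 ]
 [  0.         346.92932685 194.97876146]
 [  0.           0.           1.        ]]
{'t': 0.1, 'joints': array([ 1.02401788e+00,  2.76504772e-01,  1.50596117e+00, -6.47232198e-05,
        1.36070443e+00, -1.21017678e-01]), 'qd': array([-0.00074285, -0.00114562, -0.00151263,  0.00111323, -0.00043556,
       -0.00070243]), 'joint_efforts': array([ 8.90326846e-04, -4.05455339e+01, -2.37780172e+01,  7.02718226e-02,
        2.98593496e-02, -7.45856846e-05]), 'ee_pos': array([237.26061384, 523.22432628, 204.72470889]), 'orientation': array([-2.28634440e-04,  2.11269451e-01,  9.77427540e-01, -7.55662937e-04]), 'wrist_force': array([-0.30161502,  0.99504651, -0.39006713]), 'wrist_torque': array([ 0.00703746, -0.028845  ,  0.04229688]), 'width': 93.75480154504248}
```

View pics/top0.png

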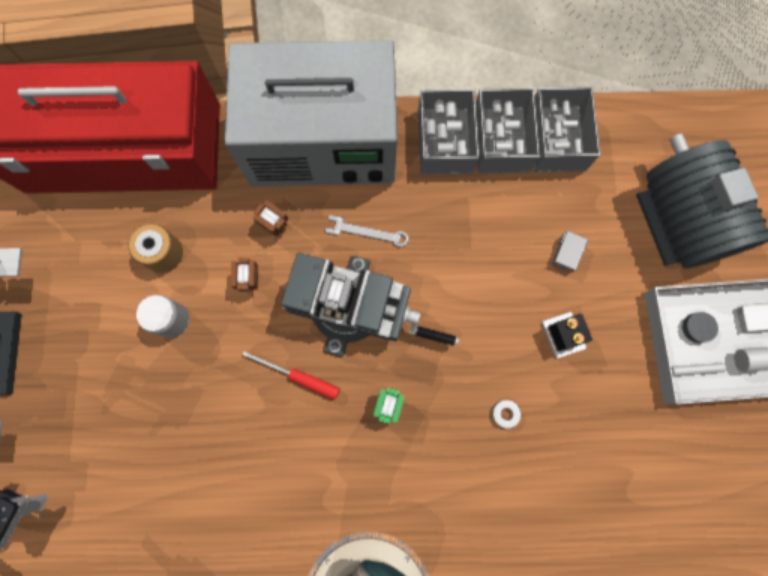

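View pics/side0.png

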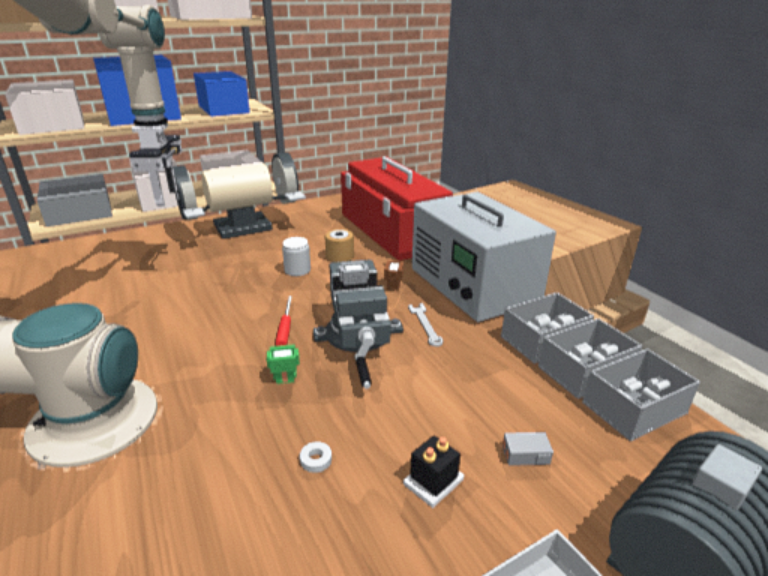

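The top view shows the vise with the grey carrier at about (338,290) in the enlarged picture, and the crank handle at (437,337). The side view shows the handle at about (364,372), low or on one side. I'll zoom in on both.

```bash
python3 - <<'E'
import cv2,numpy as np
c=np.load('pics/top0.npz')['c'][:,:,::-1]
cv2.imwrite('pics/tz.png',cv2.resize(c[160:245,180:312],None,fx=6,fy=6,interpolation=cv2.INTER_CUBIC)[:600,:800])
c=np.load('pics/side0.npz')['c'][:,:,::-1]
cv2.imwrite('pics/sz.png',cv2.resize(c[165:265,200:300],None,fx=6,fy=6,interpolation=cv2.INTER_CUBIC))
E
```

```text
(no output)
```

View pics/tz.png

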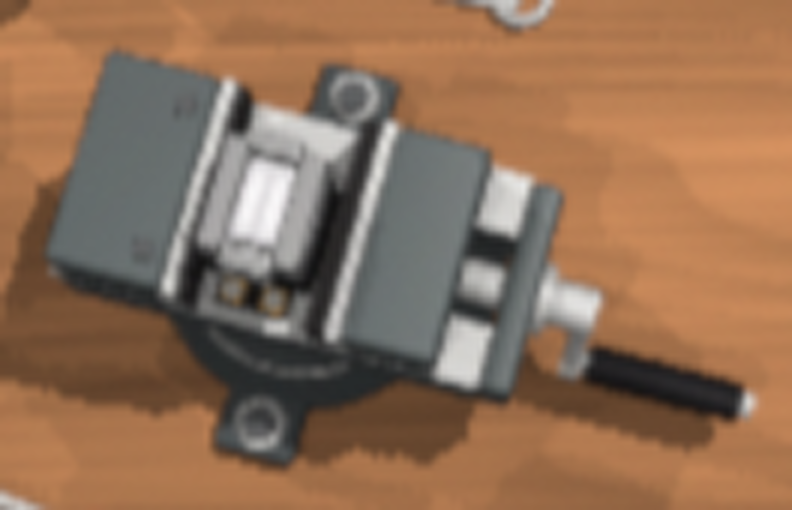

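View pics/sz.png

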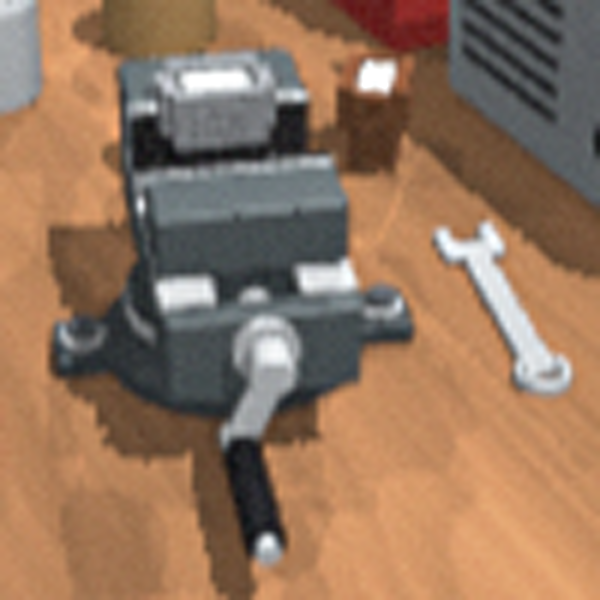

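```bash
cat >> h.py <<'E'
def ld(f):
    z=np.load('pics/'+f+'.npz'); return dict(c=z['c'],K=z['K'],R=z['R'],t=z['t'])
def tri(d1,p1,d2,p2):
    c1,r1=ray(d1,*p1);c2,r2=ray(d2,*p2)
    s=np.linalg.lstsq(np.c_[r1,-r2],c2-c1,rcond=None)[0]
    a,b=c1+s[0]*r1,c2+s[1]*r2; return (a+b)/2,np.linalg.norm(a-b)
E
python3 - <<'E'
from h import *
T,S=ld('top0'),ld('side0')
tz=lambda x,y:(180+(x+.5)/6-.5,160+(y+.5)/6-.5); sz=lambda x,y:(200+(x+.5)/6-.5,165+(y+.5)/6-.5)
np.set_printoptions(precision=1,suppress=True)
P={k:onz(T,*tz(*v),133) for k,v in dict(fa=(232,80),fb=(168,298),ma=(393,123),mb=(330,340),Fa=(110,52),Fb=(50,265),Ma=(490,150),Mb=(435,362)).items()}
for k,v in P.items(): print(k,v)
for a,b in(('fb','fa'),('mb','ma'),('Fb','Fa'),('Mb','Ma')):
    d=P[a]-P[b]; d=-d; print(a,b,np.linalg.norm(d),np.degrees(np.arctan2(d[1],d[0])),(P[a]+P[b])/2)
print('head', onz(T,*tz(263,208),174))
print(tri(T,tz(592,362),S,sz(238,440)),tri(T,tz(738,402),S,sz(264,540)), tri(T,tz(748,404),S,sz(266,548)))
print(tri(T,tz(585,300),S,sz(270,348)))
E
```

```text
fa [595.6  57.6 133. ]
fb [498.3  85.7 133. ]
ma [574.3 -13.5 133. ]
mb [478.2  15.6 133. ]
Fa [609.8 111.8 133. ]
Fb [514.1 137.1 133. ]
Ma [561.1 -56.  133. ]
Mb [467.6 -29.6 133. ]
fb fa 101.32575196873516 -16.12835212173506 [547.   71.7 133. ]
mb ma 100.40076707245879 -16.838225535972615 [526.3   1.1 133. ]
Fb Fa 99.00711004778509 -14.846669282263843 [561.9 124.5 133. ]
Mb Ma 97.15386332230064 -15.761716601898579 [514.3 -42.8 133. ]
head [528.7  40.9 174. ]
(array([ 478.1, -104. ,   44.2]), np.float64(0.5786430363247634)) (array([ 458.3, -172.9,   40.2]), np.float64(1.3540353362897277)) (array([ 457.2, -177.6,   39.5]), np.float64(1.0509630789059026))
(array([499.7, -98.4,  88.9]), np.float64(1.2016347083176886))
```

>>> step_arm --plan '[[9.4,[5.7,-16.7,0],[0,0,-20.4]],[9.4,[5.7,-16.7,0],[0,0,-20.4]],[9.4,[5.7,-16.7,0],[0,0,-20.4]],[9.4,[11.4,-33.3,0],[0,0,-40.8]],[9.4,[11.4,-33.3,0],[0,0,-40.8]],[9.4,[11.4,-33.3,0],[0,0,-40.8]],[9.4,[17.1,-50,0],[0,0,-61.2]],[9.4,[17.1,-50,0],[0,0,-61.2]],[9.4,[17.1,-50,0],[0,0,-61.2]],[9.4,[22.8,-66.7,0],[0,0,-81.6]],[9.4,[22.8,-66.7,0],[0,0,-81.6]],[9.4,[22.8,-66.7,0],[0,0,-81.6]],[9.4,[22.8,-66.7,0],[0,0,-81.6]]]'

```text
t: 1.72
ee_pos: [466.3, -146.6, 204.7]
orientation: [0.0, 0.8, 0.6, -0.0]
wrist_force: [0.1, 0.4, 0.5]
width: 94.0
```

```bash
python3 - <<'E'
from h import *
from scipy.spatial.transform import Rotation as Ro
s=ctrl.sense();q=s['orientation'];print(s['ee_pos'],Ro.from_quat([*q[1:],q[0]]).as_matrix(),s['joints'])
for n in('top','side'):
    d=grab(n,n+'1.png')
    c=d['color'][:,:,::-1]
    o=(160,180) if n=='top' else (150,190)
    cv2.imwrite('pics/z1%s.png'%n,cv2.resize(c[o[0]:o[0]+120,o[1]:o[1]+130],None,fx=5,fy=5,interpolation=cv2.INTER_CUBIC))
E
```

```text
[ 466.349385   -146.55444115  204.72353035] [[ 2.79918478e-01  9.60023634e-01 -5.17879858e-04]
 [ 9.60023524e-01 -2.79918754e-01 -5.69941187e-04]
 [-6.92121293e-04 -3.37639777e-04 -9.99999703e-01]] [-4.46342848e-01  1.46280349e-01  1.67964101e+00 -7.62289571e-04
  1.31589248e+00 -1.62441175e-01]
```

View pics/z1side.png

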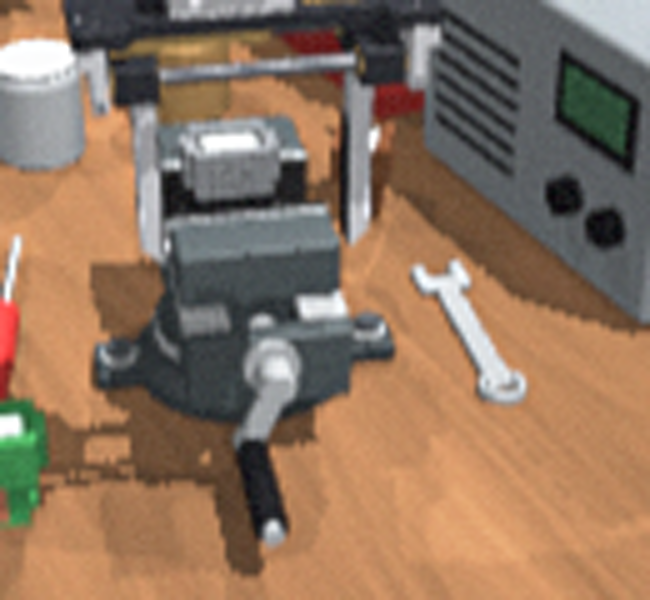

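View pics/z1top.png

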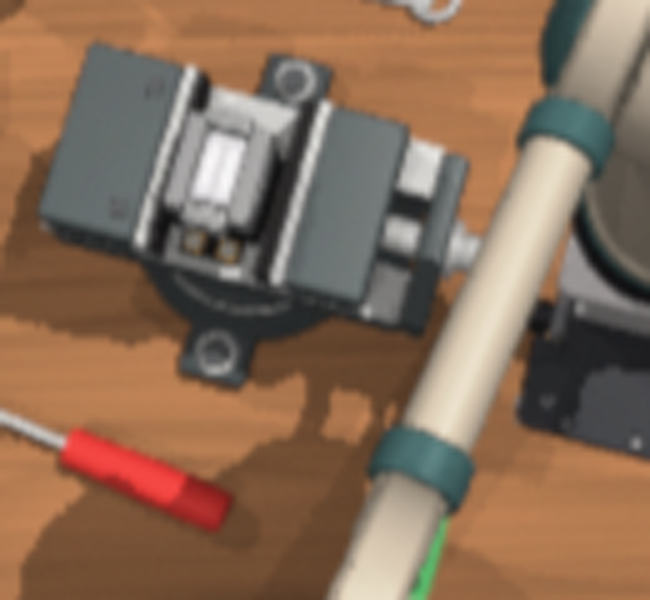

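Nothing blocks the descent over the handle (black sleeve at side zoom (262,485)), so I'm going down.

>>> step_arm --plan '[[9.4,[0,0,-5],[0,0,0]],[9.4,[0,0,-10],[0,0,0]],[9.4,[0,0,-14],[0,0,0]],[9.4,[0,0,-17],[0,0,0]],[9.4,[0,0,-18.3],[0,0,0]],[9.4,[0,0,-18.3],[0,0,0]],[9.4,[0,0,-18.3],[0,0,0]]]'

```text
t: 2.7
ee_pos: [466.5, -143.3, 23.7]
orientation: [0.001, 0.798, 0.602, 0.001]
wrist_force: [-0.3, 0.1, -1.8]
width: 94.2
```

```bash
python3 - <<'E'
from h import *
s=ctrl.sense();print(s['ee_pos'],s['wrist_force'])
d=grab('side','side2.png');c=d['color'][:,:,::-1]
o=(165,170)
cv2.imwrite('pics/z2.png',cv2.resize(c[o[0]:o[0]+120,o[1]:o[1]+130],None,fx=5,fy=5,interpolation=cv2.INTER_CUBIC))
E
```

```text
[ 466.491974   -143.33835995   23.67134991] [-0.26774664  0.05238178 -1.77690126]
```

View pics/z2.png

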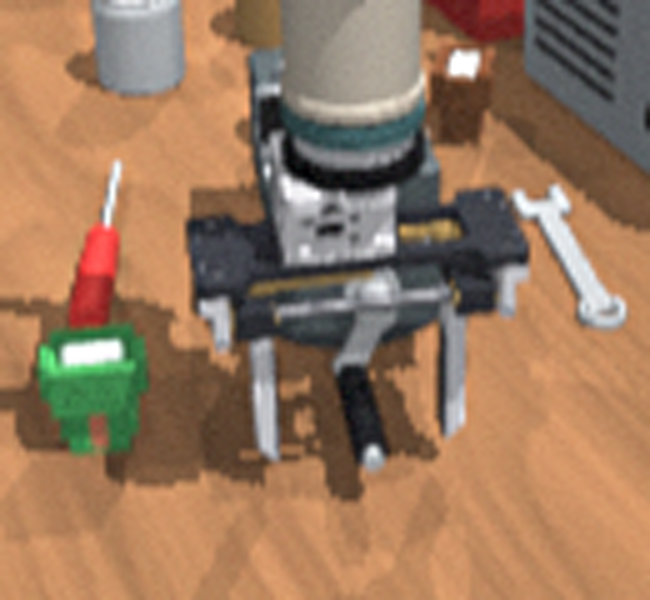

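The handle (side zoom (360,415)) lies between the fingers. Closing.

>>> step_arm --plan '[[1,[0,0,0],[0,0,0]],[1,[0,0,0],[0,0,0]],[1,[0,0,0],[0,0,0]],[1,[0,0,0],[0,0,0]],[1,[0,0,0],[0,0,0]],[1,[0,0,0],[0,0,0]]]'

```text
t: 3.5
ee_pos: [465.5, -143.3, 22.4]
orientation: [-0.0, 0.799, 0.602, -0.0]
wrist_force: [-0.4, -0.6, 0.3]
width: 37.6
```

```bash
python3 - <<'E'
from h import *
s=ctrl.sense();print(s['ee_pos'],s['wrist_force'],s['width'])
p=s['ee_pos'];print(p[0]*.9613-p[1]*.2756,p[0]*.2756+p[1]*.9613)
d=grab('side','side3.png');c=d['color'][:,:,::-1]
o=(165,170)
cv2.imwrite('pics/z3.png',cv2.resize(c[o[0]:o[0]+120,o[1]:o[1]+130],None,fx=5,fy=5,interpolation=cv2.INTER_CUBIC))
E
```

```text
[ 465.45815769 -143.2969084    22.42878015] [-0.39166245 -0.55896396  0.30275914] 37.57763828793839
486.93755494229 -9.471049789039569
```

View pics/z3.png

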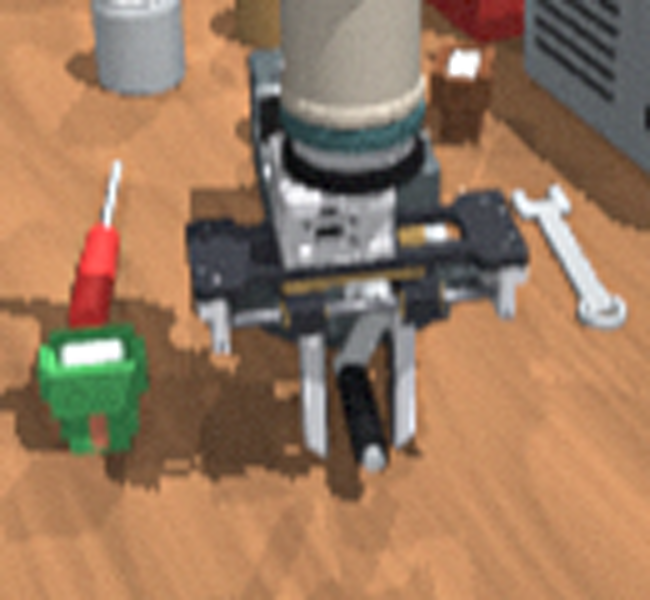

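>>> step_arm --plan '[[1,[0,0,0],[0,0,0]],[1,[0,0,0],[0,0,0]],[1,[0,0,0],[0,0,0]],[1,[0,0,0],[0,0,0]]]'

```text
t: 4.05
ee_pos: [467.2, -143.8, 23.0]
orientation: [0.001, 0.799, 0.602, 0.001]
wrist_force: [5.1, -0.7, 0.2]
width: 19.2
```

```bash
python3 - <<'E'
from h import *
s=ctrl.sense();print(s['ee_pos'],s['wrist_force'],s['wrist_torque'],s['width'])
p=s['ee_pos'];print(p[0]*.9613-p[1]*.2756,p[0]*.2756+p[1]*.9613)
E
```

```text
[ 467.19980982 -143.83625467   23.01682367] [ 5.06214916 -0.66998213  0.1745381 ] [-0.05097926 -0.87707246 -0.04956785] 19.23156738332772
488.7604489655241 -9.509524028530876
```

The sleeve is gripped at 19.2 mm. I'll work out the crank circle: start is about 204°, target about 615°.

```bash
python3 - <<'E'
import numpy as np
for th in range(216,445,12):
    t=np.radians(th);dX=18.8+42*np.sin(t);dz=38.2+42*np.cos(t)
    print(f"[1, [{dX*.09613:.2f}, {-dX*.02756:.2f}, {dz/10:.2f}], [0, 0, 0]],",end=' ')
E
```

```text
[1, [-0.57, 0.16, 0.42], [0, 0, 0]], [1, [-1.19, 0.34, 1.01], [0, 0, 0]], [1, [-1.69, 0.48, 1.72], [0, 0, 0]], [1, [-2.03, 0.58, 2.52], [0, 0, 0]], [1, [-2.21, 0.63, 3.38], [0, 0, 0]], [1, [-2.21, 0.63, 4.26], [0, 0, 0]], [1, [-2.03, 0.58, 5.12], [0, 0, 0]], [1, [-1.69, 0.48, 5.92], [0, 0, 0]], [1, [-1.19, 0.34, 6.63], [0, 0, 0]], [1, [-0.57, 0.16, 7.22], [0, 0, 0]], [1, [0.17, -0.05, 7.66], [0, 0, 0]], [1, [0.97, -0.28, 7.93], [0, 0, 0]], [1, [1.81, -0.52, 8.02], [0, 0, 0]], [1, [2.65, -0.76, 7.93], [0, 0, 0]], [1, [3.45, -0.99, 7.66], [0, 0, 0]], [1, [4.18, -1.20, 7.22], [0, 0, 0]], [1, [4.81, -1.38, 6.63], [0, 0, 0]], [1, [5.30, -1.52, 5.92], [0, 0, 0]], [1, [5.65, -1.62, 5.12], [0, 0, 0]], [1, [5.82, -1.67, 4.26], [0, 0, 0]],
```

First a short part, to 276°, to check the forces.

>>> step_arm --plan '[[1,[-0.57,0.16,0.42],[0,0,0]],[1,[-1.19,0.34,1.01],[0,0,0]],[1,[-1.69,0.48,1.72],[0,0,0]],[1,[-2.03,0.58,2.52],[0,0,0]],[1,[-2.21,0.63,3.38],[0,0,0]],[1,[-2.21,0.63,4.26],[0,0,0]],[1,[-2.21,0.63,4.26],[0,0,0]]]'

```text
t: 4.92
ee_pos: [445.0, -137.2, 66.0]
orientation: [0.001, 0.799, 0.602, 0.001]
wrist_force: [4.7, 0.8, 2.5]
width: 19.2
```

```bash
python3 - <<'E'
from h import *
s=ctrl.sense();print(s['ee_pos'],s['wrist_force'],s['wrist_torque'],s['width'])
p=s['ee_pos'];print(p[0]*.9613-p[1]*.2756,p[0]*.2756+p[1]*.9613)
d=grab('side','side4.png');c=d['color'][:,:,::-1]
o=(165,170)
cv2.imwrite('pics/z4.png',cv2.resize(c[o[0]:o[0]+120,o[1]:o[1]+130],None,fx=5,fy=5,interpolation=cv2.INTER_CUBIC))
E
```

```text
[ 444.99499464 -137.2358148    65.9594126 ] [4.71308063 0.83321683 2.54825413] [ 0.07575232 -0.85755175 -0.00392121] 19.212294016483018
465.59587890693626 -9.284168244786343
```

View pics/z4.png

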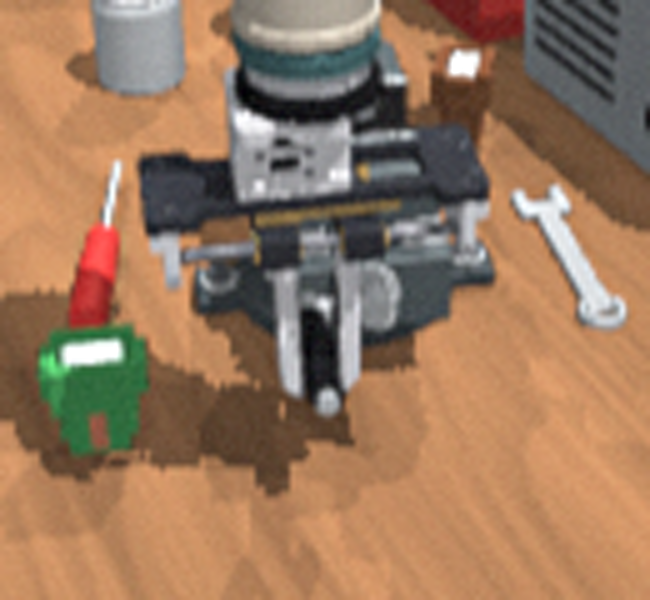

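The crank follows with about 5 N. I'll shift the circle 1.5 mm in +X and continue.

```bash
python3 - <<'E'
import numpy as np
for th in range(288,517,12):
    t=np.radians(th);dX=43.3+42*np.sin(t);dz=-4.4+42*np.cos(t)
    print(f"[1, [{dX*.09613:.2f}, {-dX*.02756:.2f}, {dz/10:.2f}], [0, 0, 0]],",end=' ')
E
```

```text
[1, [0.32, -0.09, 0.86], [0, 0, 0]], [1, [0.67, -0.19, 1.66], [0, 0, 0]], [1, [1.16, -0.33, 2.37], [0, 0, 0]], [1, [1.79, -0.51, 2.96], [0, 0, 0]], [1, [2.52, -0.72, 3.40], [0, 0, 0]], [1, [3.32, -0.95, 3.67], [0, 0, 0]], [1, [4.16, -1.19, 3.76], [0, 0, 0]], [1, [5.00, -1.43, 3.67], [0, 0, 0]], [1, [5.80, -1.66, 3.40], [0, 0, 0]], [1, [6.54, -1.87, 2.96], [0, 0, 0]], [1, [7.16, -2.05, 2.37], [0, 0, 0]], [1, [7.66, -2.20, 1.66], [0, 0, 0]], [1, [8.00, -2.29, 0.86], [0, 0, 0]], [1, [8.18, -2.34, -0.00], [0, 0, 0]], [1, [8.18, -2.34, -0.88], [0, 0, 0]], [1, [8.00, -2.29, -1.74], [0, 0, 0]], [1, [7.66, -2.20, -2.54], [0, 0, 0]], [1, [7.16, -2.05, -3.25], [0, 0, 0]], [1, [6.54, -1.87, -3.84], [0, 0, 0]], [1, [5.80, -1.66, -4.28], [0, 0, 0]],
```

>>> step_arm --plan '[[1,[0.32,-0.09,0.86],[0,0,0]],[1,[0.67,-0.19,1.66],[0,0,0]],[1,[1.16,-0.33,2.37],[0,0,0]],[1,[1.79,-0.51,2.96],[0,0,0]],[1,[2.52,-0.72,3.4],[0,0,0]],[1,[3.32,-0.95,3.67],[0,0,0]],[1,[4.16,-1.19,3.76],[0,0,0]],[1,[5.0,-1.43,3.67],[0,0,0]],[1,[5.8,-1.66,3.4],[0,0,0]],[1,[6.54,-1.87,2.96],[0,0,0]],[1,[7.16,-2.05,2.37],[0,0,0]],[1,[7.66,-2.2,1.66],[0,0,0]],[1,[8.0,-2.29,0.86],[0,0,0]],[1,[8.18,-2.34,0.0],[0,0,0]],[1,[8.18,-2.34,-0.88],[0,0,0]],[1,[8.0,-2.29,-1.74],[0,0,0]],[1,[7.66,-2.2,-2.54],[0,0,0]],[1,[7.16,-2.05,-3.25],[0,0,0]],[1,[6.54,-1.87,-3.84],[0,0,0]],[1,[5.8,-1.66,-4.28],[0,0,0]]]'

```text
t: 7.48
ee_pos: [505.1, -154.9, 23.9]
orientation: [0.003, 0.799, 0.602, 0.002]
wrist_force: [-1.5, -0.1, 10.0]
width: 19.3
```

```bash
python3 - <<'E'
from h import *
s=ctrl.sense();print(s['ee_pos'],s['wrist_force'],s['wrist_torque'],s['width'])
p=s['ee_pos'];print(p[0]*.9613-p[1]*.2756,p[0]*.2756+p[1]*.9613)
d=grab('side','side5.png');c=d['color'][:,:,::-1]
o=(165,170)
cv2.imwrite('pics/z5.png',cv2.resize(c[o[0]:o[0]+120,o[1]:o[1]+130],None,fx=5,fy=5,interpolation=cv2.INTER_CUBIC))
d=grab('top','top5.png');c=d['color'][:,:,::-1]
o=(160,180)
cv2.imwrite('pics/z5t.png',cv2.resize(c[o[0]:o[0]+120,o[1]:o[1]+130],None,fx=5,fy=5,interpolation=cv2.INTER_CUBIC))
for th in list(range(528,612,12))+[614]:
    t=np.radians(th);t0=np.radians(516);dX=42*np.sin(t)-42*np.sin(t0);dz=42*np.cos(t)-42*np.cos(t0)
    print(f"[1, [{dX*.09613:.2f}, {-dX*.02756:.2f}, {dz/10:.2f}], [0, 0, 0]],",end=' ')
E
```

```text
[ 505.13008397 -154.94011751   23.94538295] [-1.4602176  -0.10462455  9.9836221 ] [-0.00413859  0.30615111  0.00423288] 19.267359333441448
528.283046107498 -9.730083816167195
[1, [-0.80, 0.23, -0.27], [0, 0, 0]], [1, [-1.64, 0.47, -0.36], [0, 0, 0]], [1, [-2.48, 0.71, -0.27], [0, 0, 0]], [1, [-3.28, 0.94, -0.00], [0, 0, 0]], [1, [-4.02, 1.15, 0.44], [0, 0, 0]], [1, [-4.64, 1.33, 1.03], [0, 0, 0]], [1, [-5.14, 1.47, 1.74], [0, 0, 0]], [1, [-5.52, 1.58, 2.68], [0, 0, 0]],
```

View pics/z5t.png

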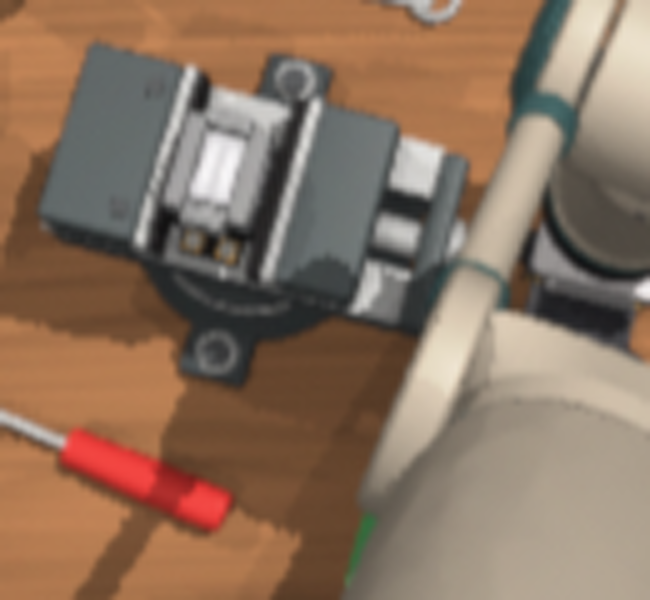

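View pics/z5.png

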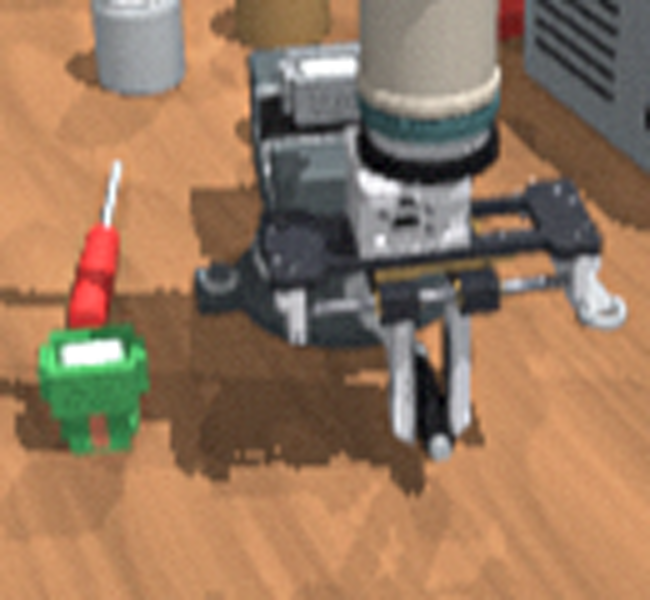

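The moving jaw has advanced about 5 mm and only a thin dark slit remains beside the base. Next I'll turn it the remaining 100° or so.

>>> step_arm --plan '[[1,[-0.8,0.23,-0.27],[0,0,0]],[1,[-1.64,0.47,-0.36],[0,0,0]],[1,[-2.48,0.71,-0.27],[0,0,0]],[1,[-3.28,0.94,0.0],[0,0,0]],[1,[-4.02,1.15,0.44],[0,0,0]],[1,[-4.64,1.33,1.03],[0,0,0]],[1,[-5.14,1.47,1.74],[0,0,0]],[1,[-5.52,1.58,2.68],[0,0,0]],[1,[-5.52,1.58,2.68],[0,0,0]],[1,[-5.52,1.58,2.68],[0,0,0]]]'

```text
t: 8.82
ee_pos: [446.1, -137.6, 49.7]
orientation: [-0.0, 0.799, 0.602, 0.0]
wrist_force: [1.3, 0.2, 3.0]
width: 19.5
```

```bash
python3 - <<'E'
from h import *
s=ctrl.sense();print(s['ee_pos'],s['wrist_force'],s['wrist_torque'],s['width'])
p=s['ee_pos'];X=p[0]*.9613-p[1]*.2756;print(X,p[0]*.2756+p[1]*.9613, np.degrees(np.arctan2(X-507.3,p[2]+14.3-75))%360)
d=grab('side','side6.png');c=d['color'][:,:,::-1]
o=(165,170)
cv2.imwrite('pics/z6.png',cv2.resize(c[o[0]:o[0]+120,o[1]:o[1]+130],None,fx=5,fy=5,interpolation=cv2.INTER_CUBIC))
d=grab('top','top6.png');c=d['color'][:,:,::-1]
o=(160,180)
cv2.imwrite('pics/z6t.png',cv2.resize(c[o[0]:o[0]+80,o[1]:o[1]+100],None,fx=7,fy=7,interpolation=cv2.INTER_CUBIC))
E
```

```text
[ 446.12277414 -137.58122888   49.66473056] [1.3476936  0.22726256 2.96690618] [ 0.21432463 -0.13350703  0.01872937] 19.481813049046227
466.77520945716265 -9.305398774965184 254.76718419841438
```

View pics/z6t.png

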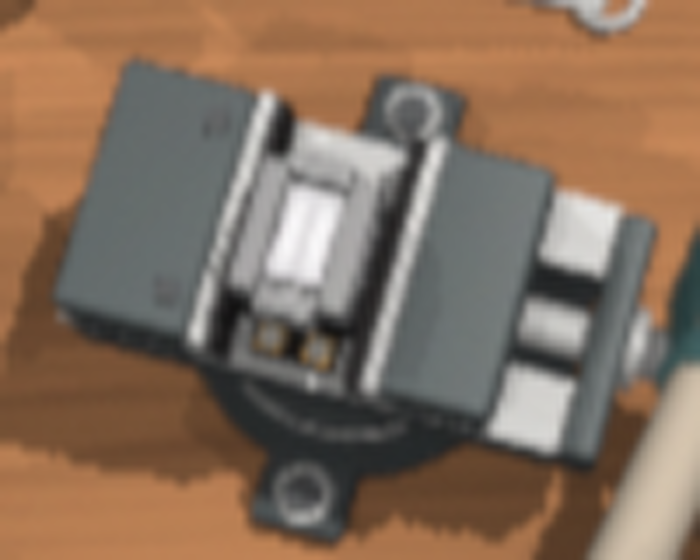

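View pics/z6.png

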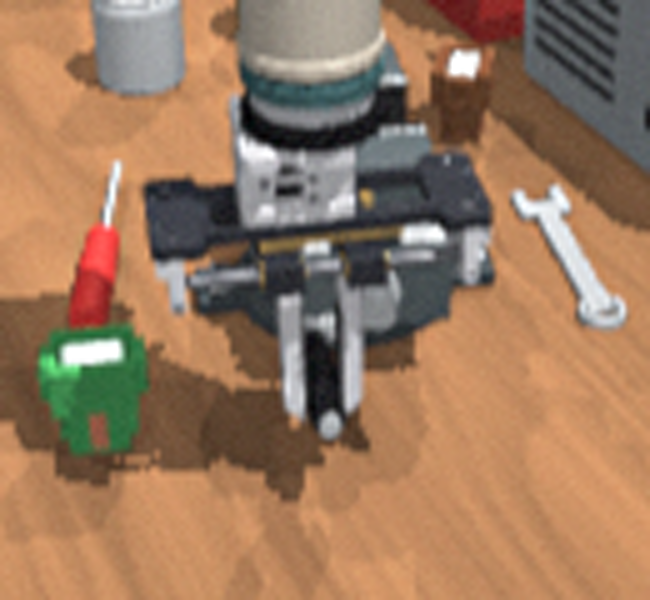

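The measured handle angle is 254.8° (+360°), which gives a jaw advance of 10.25 mm if the turn count is right. I'll check the gap against the picture by rectifying it at jaw-top height.

```bash
python3 - <<'E'
from h import *
ex=np.array([.9613,-.2756,0]);ey=np.array([.2756,.9613,0])
def rect(f,z,X0=440,X1=580,Y0=90,Y1=270,s=3):
    d=ld(f);c=[]
    pts=[(X0,Y0),(X1,Y0),(X1,Y1),(X0,Y1)]
    src=np.float32([proj(d,a*ex+b*ey+np.array([0,0,z])) for a,b in pts])
    dst=np.float32([((b-Y0)*s,(X1-a)*s) for a,b in pts])
    M=cv2.getPerspectiveTransform(src,dst)
    return cv2.warpPerspective(d['c'][:,:,::-1],M,(int((Y1-Y0)*s),int((X1-X0)*s)),flags=cv2.INTER_CUBIC)
a=rect('top0',131);b=rect('top6',131)
cv2.imwrite('pics/rect.png',np.vstack([a,b])[:, :].copy() if False else cv2.resize(np.vstack([a,b]),None,fx=.7,fy=.7))
for im in(a,b):
    g=im.mean(2)
    for X in (545,552,):
        r=int((580-X)*3); p=g[r-6:r+7].mean(0)[::6]
        print(X,' '.join(f"{90+2*i}:{v:.0f}" for i,v in enumerate(p) if 120<90+2*i<235))
E
```

```text
545 122:116 124:115 126:114 128:114 130:113 132:112 134:111 136:110 138:108 140:106 142:120 144:174 146:217 148:201 150:128 152:61 154:45 156:53 158:84 160:138 162:184 164:201 166:204 168:202 170:203 172:205 174:207 176:205 178:203 180:203 182:204 184:205 186:205 188:206 190:206 192:207 194:213 196:216 198:213 200:204 202:194 204:176 206:146 208:81 210:35 212:31 214:48 216:87 218:155 220:208 222:208 224:153 226:101 228:102 230:106 232:102 234:98
552 122:113 124:113 126:112 128:111 130:110 132:109 134:109 136:106 138:104 140:110 142:137 144:191 146:219 148:185 150:116 152:66 154:47 156:55 158:74 160:105 162:125 164:127 166:115 168:101 170:96 172:92 174:92 176:95 178:96 180:94 182:90 184:97 186:117 188:129 190:134 192:134 194:131 196:130 198:131 200:133 202:133 204:129 206:117 208:97 210:63 212:47 214:61 216:100 218:169 220:214 222:198 224:139 226:100 228:100 230:106 232:106 234:107
545 122:118 124:117 126:116 128:115 130:114 132:114 134:113 136:112 138:112 140:110 142:110 144:108 146:107 148:112 150:154 152:202 154:205 156:156 158:84 160:55 162:85 164:139 166:182 168:198 170:202 172:205 174:206 176:204 178:202 180:202 182:204 184:205 186:205 188:204 190:205 192:205 194:212 196:216 198:212 200:204 202:193 204:176 206:145 208:80 210:34 212:32 214:49 216:87 218:154 220:207 222:207 224:152 226:101 228:102 230:106 232:102 234:98
552 122:114 124:114 126:113 128:112 130:111 132:111 134:111 136:108 138:107 140:108 142:107 144:106 146:105 148:120 150:157 152:202 154:204 156:152 158:86 160:59 162:65 164:85 166:101 168:101 170:96 172:92 174:91 176:94 178:96 180:94 182:89 184:97 186:117 188:129 190:134 192:132 194:129 196:128 198:130 200:133 202:133 204:128 206:117 208:97 210:63 212:47 214:60 216:100 218:168 220:213 222:198 224:138 226:100 228:100 230:105 232:106 234:106
```

View pics/rect.png

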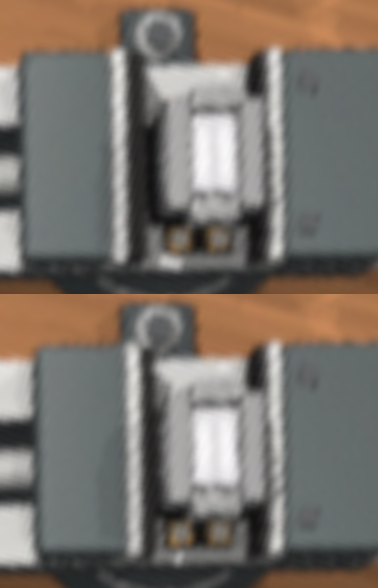

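The jaw advanced 6.6 mm, but the pad face moved only about 4 mm. So the rubber has been pressed in about 2.5 mm, and together with the handle angle that means a snug grip. I'll release the handle and rise.

>>> step_arm --plan '[[7,[0,0,0],[0,0,0]],[7,[0,0,0],[0,0,0]],[7,[0,0,0],[0,0,0]],[9.4,[0,0,0],[0,0,0]],[9.4,[0,0,0],[0,0,0]],[9.4,[0,0,4],[0,0,0]],[9.4,[0,0,9],[0,0,0]],[9.4,[0,0,14],[0,0,0]],[9.4,[0,0,18],[0,0,0]],[9.4,[0,0,18],[0,0,0]],[9.4,[0,0,18],[0,0,0]]]'

```text
t: 10.3
ee_pos: [445.6, -137.5, 228.3]
orientation: [-0.001, 0.799, 0.602, -0.0]
wrist_force: [-0.6, -0.6, 0.1]
width: 93.6
```

```bash
python3 - <<'E'
from h import *
s=ctrl.sense();print(s['ee_pos'],s['wrist_force'],s['width'])
d=grab('side','side7.png');c=d['color'][:,:,::-1]
cv2.imwrite('pics/z7.png',cv2.resize(c[160:260,200:300],None,fx=6,fy=6,interpolation=cv2.INTER_CUBIC))
d=grab('top','top7.png');c=d['color'][:,:,::-1]
cv2.imwrite('pics/z7t.png',cv2.resize(c[170:220,195:255],None,fx=12,fy=12,interpolation=cv2.INTER_CUBIC))
E
```

```text
[ 445.55084558 -137.51730689  228.25679317] [-0.62200007 -0.58170415  0.07629972] 93.5530823973353
```

View pics/z7t.png

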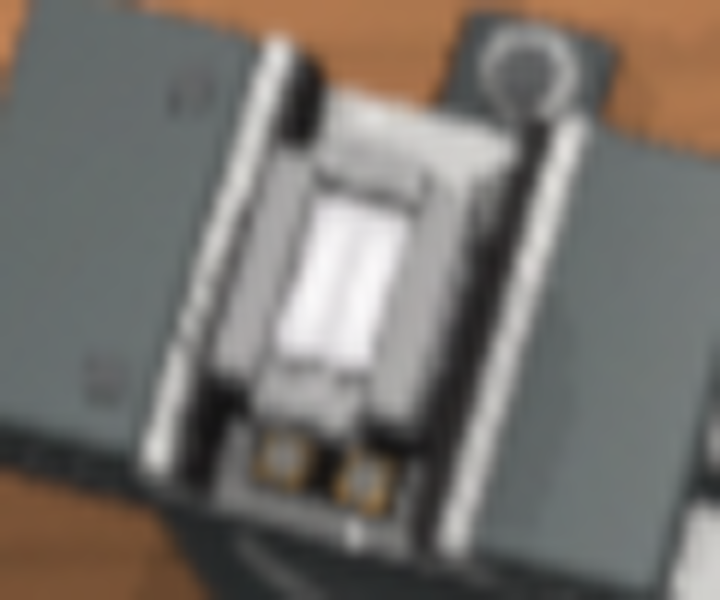

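View pics/z7.png

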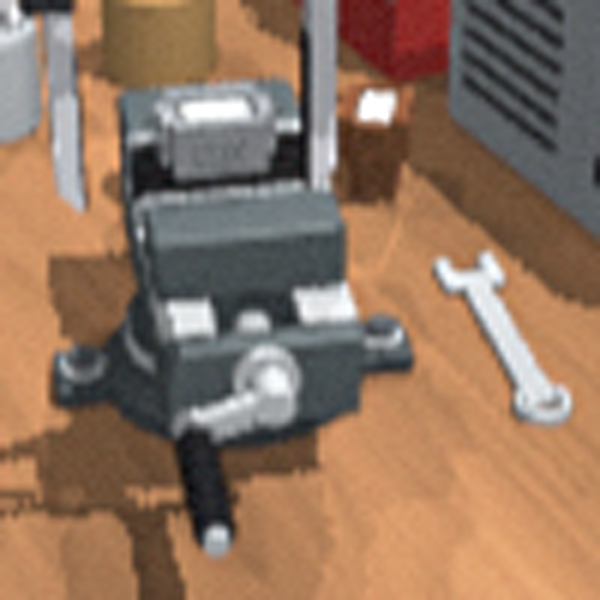

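```bash
python3 - <<'E'
from h import *
np.set_printoptions(precision=1,suppress=True)
T,S=ld('top7'),ld('side7')
tz=lambda x,y:(195+(x+.5)/12-.5,170+(y+.5)/12-.5); sz=lambda x,y:(200+(x+.5)/6-.5,160+(y+.5)/6-.5)
V=lambda p:np.array([p[0]*.9613-p[1]*.2756,p[0]*.2756+p[1]*.9613,p[2]])
for n,q in dict(lt=(272,152),rt=(478,195),lb=(215,375),rb=(425,425),ctop=(378,165),cbot=(298,425),win=(343,282)).items(): print(n,V(onz(T,*tz(*q),169)))
# white window triangulated: 
for d,nm in((T,'T'),(S,'S')):
    c=d['c'].astype(int); m=((c.min(2)>225)).astype(np.uint8)
    n,l,st,ce=cv2.connectedComponentsWithStats(m)
    print(nm,[(st[i,4],ce[i]) for i in range(1,n) if st[i,4]>8 and 205<ce[i][0]<260 and 160<ce[i][1]<215])
E
```

```text
lt [524.  209.5 169. ]
rt [526.  164.7 169. ]
lb [474.6 207.9 169. ]
rb [475.5 162.4 169. ]
ctop [526.9 186.9 169. ]
cbot [468.8 188.2 169. ]
win [500.6 187.3 169. ]
T [(np.int32(61), array([223.1, 193.2]))]
S [(np.int32(29), array([235.3, 178. ])), (np.int32(24), array([254.6, 210.8])), (np.int32(23), array([231.4, 212.6]))]
```

```bash
python3 - <<'E'
from h import *
T,S=ld('top7'),ld('side7')
V=lambda p:np.array([p[0]*.9613-p[1]*.2756,p[0]*.2756+p[1]*.9613,p[2]])
p,e=tri(T,(223.1,193.2),S,(235.3,178.0));print(V(p),e)
p=np.array([500.2*.9613+186.3*.2756,-500.2*.2756+186.3*.9613]);print(p)
s=ctrl.sense();print(s['ee_pos'])
E
```

```text
[502.65449666 188.30080186 161.01672802] 1.9028495172286912
[532.18654  41.23507]
[ 445.17780669 -137.33302402  227.46575171]
```

>>> step_arm --plan '[[9.4,[2.2,4.5,0],[0,0,0]],[9.4,[4.4,9,0],[0,0,0]],[9.4,[6.6,13.5,0],[0,0,0]],[9.4,[8.2,16.8,0],[0,0,0]],[9.4,[8.7,17.9,0],[0,0,0]],[9.4,[8.7,17.9,0],[0,0,0]],[9.4,[8.7,17.9,-3.5],[0,0,0]],[9.4,[8.7,17.9,-6],[0,0,0]],[9.4,[8.7,17.9,-6],[0,0,0]],[9.4,[8.7,17.9,-6],[0,0,0]]]'

```text
t: 11.65
ee_pos: [533.6, 40.2, 170.0]
orientation: [0.001, 0.799, 0.601, 0.0]
wrist_force: [-0.1, 0.6, -0.1]
width: 94.1
```

```bash
python3 - <<'E'
from h import *
s=ctrl.sense();p=s['ee_pos'];print(p,s['wrist_force'],s['width']);print(p[0]*.9613-p[1]*.2756,p[0]*.2756+p[1]*.9613)
d=grab('side','side8.png');c=d['color'][:,:,::-1]
cv2.imwrite('pics/z8.png',cv2.resize(c[130:230,190:290],None,fx=6,fy=6,interpolation=cv2.INTER_CUBIC))
d=grab('top','top8.png');c=d['color'][:,:,::-1]
cv2.imwrite('pics/z8t.png',cv2.resize(c[160:230,185:265],None,fx=8,fy=8,interpolation=cv2.INTER_CUBIC))
E
```

```text
[533.59136547  40.19549722 169.99011894] [-0.08780547  0.61644435 -0.05460048] 94.11908097941203
501.8635005893051 185.69771180231862
```

View pics/z8t.png

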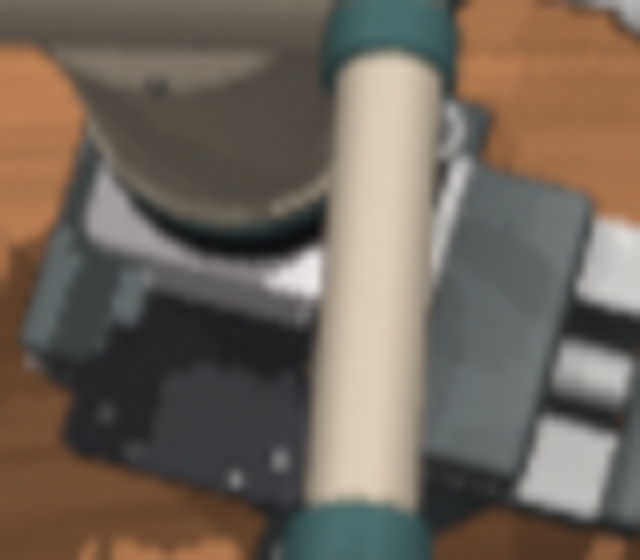

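View pics/z8.png

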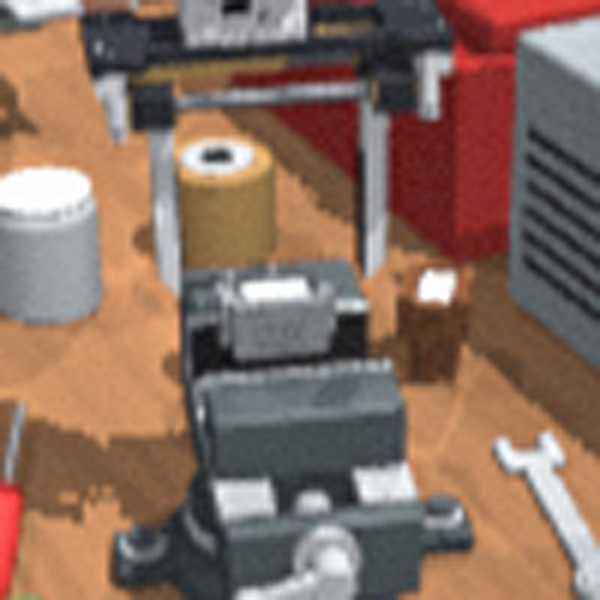

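```bash
python3 - <<'E'
from h import *
S=ld('side8')
W=lambda X,Y,z:(X*.9613+Y*.2756,-X*.2756+Y*.9613,z)
z=lambda u:(u-np.array([190,130])+.5)*6-.5
for X,Y,h in((501.9-47,185.7,170),(501.9+47,185.7,170),(501.9,185.7,170),(501.9-24.5,186-22,169),(501.9+24.5,186-22,169),(501.9-24.5,186-22,139),(501.9+24.5,186-22,139)): print(X,Y,h,z(proj(S,W(X,Y,h))))
E
```

```text
454.9 185.7 170 [181.97166588 285.9060785 ]
548.9 185.7 170 [359.74806781 270.25353291]
501.9 185.7 170 [271.50604463 278.02291218]
477.4 164 169 [230.66083822 302.92498637]
526.4 164 169 [324.82416045 294.47072114]
477.4 164 139 [232.60250979 353.98470746]
526.4 164 139 [325.44385026 345.26133429]
```

Fingers and head line up within about 1 mm. Lowering, then pinching.

>>> step_arm --plan '[[9.4,[0.05,0,-1.5],[0,0,0]],[9.4,[0.05,0,-2.8],[0,0,0]],[9.4,[0.05,0,-3.3],[0,0,0]],[9.4,[0.05,0,-3.3],[0,0,0]],[9.4,[0.05,0,-3.3],[0,0,0]]]'

```text
t: 12.38
ee_pos: [534.0, 41.2, 136.3]
orientation: [0.0, 0.799, 0.602, 0.0]
wrist_force: [-0.1, -0.2, 0.1]
width: 94.2
```

```bash
python3 - <<'E'
from h import *
s=ctrl.sense();p=s['ee_pos'];print(p,s['wrist_force'],s['width']);print(p[0]*.9613-p[1]*.2756,p[0]*.2756+p[1]*.9613)
d=grab('side','side9.png');c=d['color'][:,:,::-1]
cv2.imwrite('pics/z9.png',cv2.resize(c[130:230,190:290],None,fx=6,fy=6,interpolation=cv2.INTER_CUBIC))
E
```

```text
[534.01080632  41.20884683 136.26759452] [-0.12122779 -0.21217801  0.07010554] 94.20104542969783
501.9874299293706 186.78744267848305
```

View pics/z9.png

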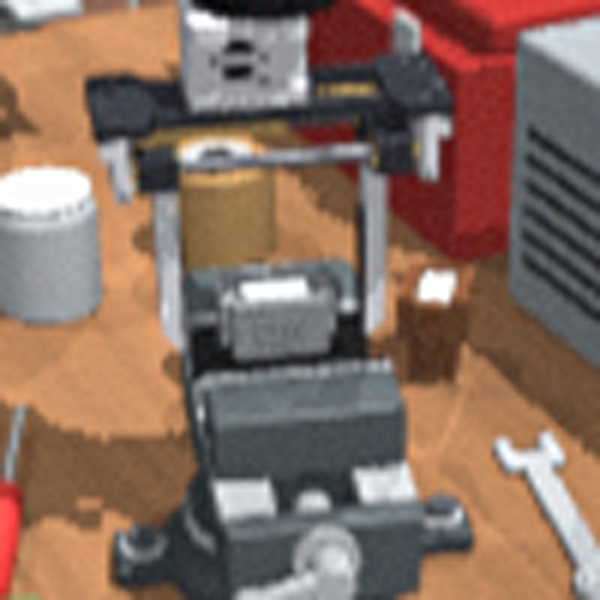

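>>> step_arm --plan '[[6.6,[0,0,0],[0,0,0]],[6.6,[0,0,0],[0,0,0]],[6.6,[0,0,0],[0,0,0]],[6.6,[0,0,0],[0,0,0]],[5.8,[0,0,0],[0,0,0]],[5.8,[0,0,0],[0,0,0]]]'

```text
t: 13.18
ee_pos: [534.7, 41.0, 136.3]
orientation: [0.001, 0.799, 0.602, 0.001]
wrist_force: [2.1, -1.4, -0.7]
width: 58.1
```

```bash
python3 - <<'E'
from h import *
s=ctrl.sense();p=s['ee_pos'];print(p,s['wrist_force'],s['width']);print(p[0]*.9613-p[1]*.2756,p[0]*.2756+p[1]*.9613)
E
```

```text
[534.67664916  40.97963406 136.2760637 ] [ 2.12011458 -1.35053854 -0.67755792] 58.068767494854505
502.690675695804 186.7506067298187
```

>>> step_arm --plan '[[5.5,[0.07,-0.02,0],[0,0,0]],[4,[0.07,-0.02,0],[0,0,0]],[4,[0.07,-0.02,0],[0,0,0]],[4,[0.07,-0.02,0],[0,0,0]],[4,[0.07,-0.02,0],[0,0,0]]]'

```text
t: 13.8
ee_pos: [535.4, 40.8, 136.6]
orientation: [0.001, 0.799, 0.602, 0.001]
wrist_force: [4.3, -1.7, 2.6]
width: 49.3
```

```bash
python3 - <<'E'
from h import *
s=ctrl.sense();p=s['ee_pos'];print(p,s['wrist_force'],s['wrist_torque'],s['width']);print(p[0]*.9613-p[1]*.2756,p[0]*.2756+p[1]*.9613)
d=grab('side','side10.png');c=d['color'][:,:,::-1]
cv2.imwrite('pics/z10.png',cv2.resize(c[130:230,190:290],None,fx=6,fy=6,interpolation=cv2.INTER_CUBIC))
E
```

```text
[535.41619125  40.76548889 136.58146111] [ 4.26508308 -1.7030068   2.58187881] [-0.46169633 -0.70961384 -0.02858938] 49.34528196101852
503.4606159113076 186.74856677415715
```

View pics/z10.png

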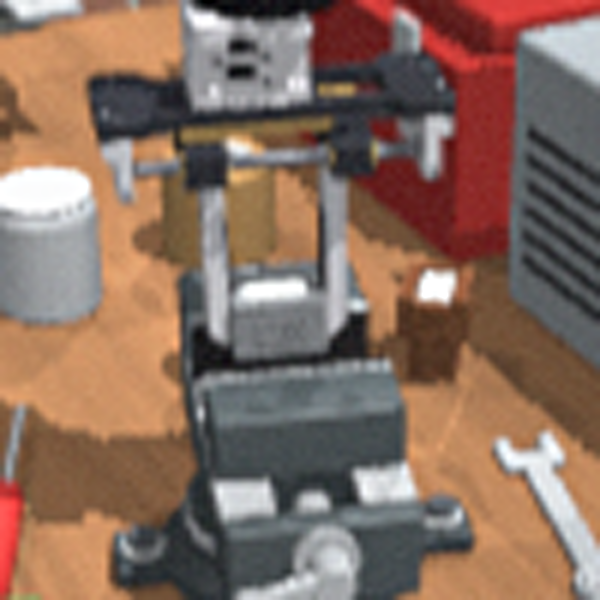

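The catches are fully pinched (49.3 mm between the fingers). Now lifting gently and watching the force.

>>> step_arm --plan '[[4,[0.1,-0.03,0.2],[0,0,0]],[4,[0.1,-0.03,0.5],[0,0,0]],[4,[0.1,-0.03,0.8],[0,0,0]],[4,[0.1,-0.03,1.1],[0,0,0]],[4,[0.1,-0.03,1.4],[0,0,0]]]'

```text
t: 14.48
ee_pos: [534.2, 40.9, 149.8]
orientation: [-0.001, 0.799, 0.602, -0.001]
wrist_force: [2.2, -0.4, -9.0]
width: 48.8
```

```bash
python3 - <<'E'
from h import *
s=ctrl.sense();p=s['ee_pos'];print(p,s['wrist_force'],s['wrist_torque'],s['width']);print(p[0]*.9613-p[1]*.2756,p[0]*.2756+p[1]*.9613)
d=grab('side','side11.png');c=d['color'][:,:,::-1]
cv2.imwrite('pics/z11.png',cv2.resize(c[130:230,190:290],None,fx=6,fy=6,interpolation=cv2.INTER_CUBIC))
E
```

```text
[534.1683629   40.94221846 149.75971401] [ 2.21361667 -0.36818937 -9.01522923] [-0.08391349 -0.30299067  0.02840925] 48.78682555548672
502.2123718482732 186.57455541988446
```

View pics/z11.png

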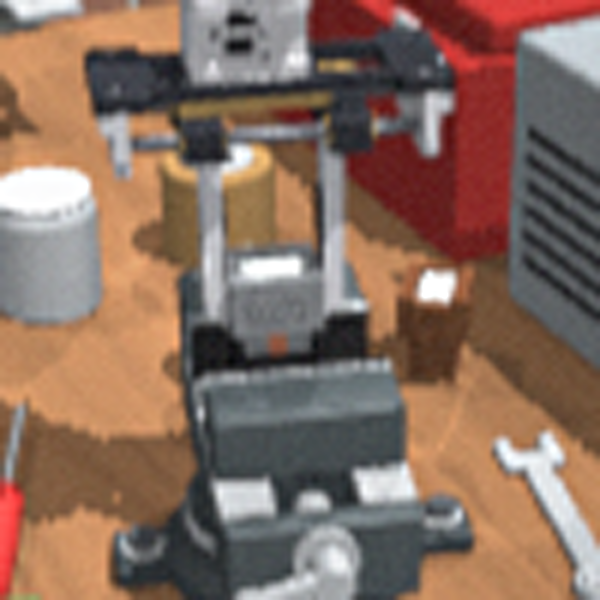

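The carrier is rising: an orange plug spot shows below the head at (277,343), and the pull is about 9 N. Continuing straight up.

>>> step_arm --plan '[[4,[0,0,0.6],[0,0,0]],[4,[0,0,1.2],[0,0,0]],[4,[0,0,1.9],[0,0,0]],[4,[0,0,2.6],[0,0,0]],[4,[0,0,3.4],[0,0,0]],[4,[0,0,4.4],[0,0,0]],[4,[0,0,5.6],[0,0,0]],[4,[0,0,7],[0,0,0]],[4,[0,0,8.2],[0,0,0]],[4,[0,0,9],[0,0,0]],[4,[0,0,9],[0,0,0]],[4,[0,0,9],[0,0,0]],[4,[0,0,9],[0,0,0]]]'

```text
t: 16.15
ee_pos: [535.1, 40.7, 239.5]
orientation: [-0.0, 0.799, 0.602, -0.0]
wrist_force: [0.2, -0.1, -1.2]
width: 48.9
```

```bash
python3 - <<'E'
from h import *
s=ctrl.sense();p=s['ee_pos'];print(p,s['wrist_force'],s['wrist_torque'],s['width'],abs(s['qd']).max());print(p[0]*.9613-p[1]*.2756,p[0]*.2756+p[1]*.9613)
d=grab('side','side12.png');c=d['color'][:,:,::-1]
cv2.imwrite('pics/z12.png',cv2.resize(c[110:230,190:290],None,fx=5,fy=5,interpolation=cv2.INTER_CUBIC))
d=grab('top','top12.png');c=d['color'][:,:,::-1]
cv2.imwrite('pics/z12t.png',cv2.resize(c[160:230,185:265],None,fx=8,fy=8,interpolation=cv2.INTER_CUBIC))
E
```

```text
[535.07830029  40.71309582 239.49308512] [ 0.20247168 -0.12495612 -1.21653477] [-0.04331095  0.08757495 -0.00670159] 48.94884298364432 0.0011207689719276734
503.1502408601334 186.605078570104
```

View pics/z12.png

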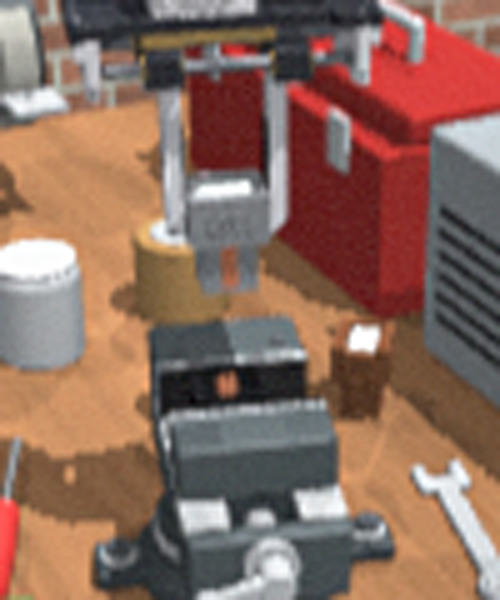

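View pics/z12t.png

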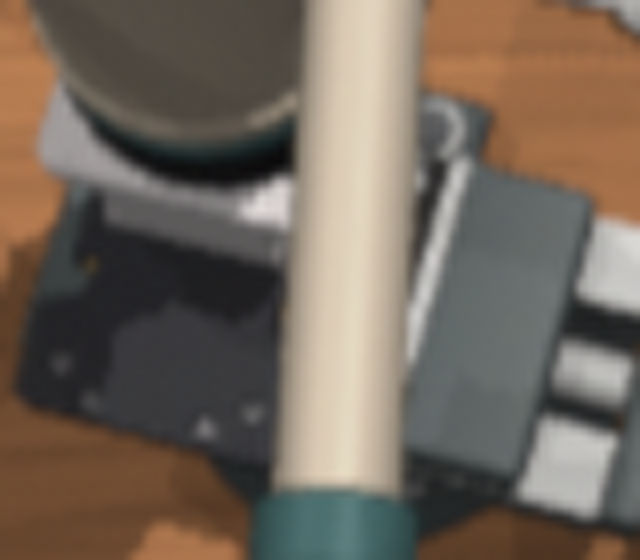

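The side view shows the carrier hanging upright, with its foot at about (230,290). The base stays between the jaws, with its copper contact at (228,382). The arm is still, so I'm handing in.

```bash
python3 - <<'E'
from cell import ctrl
print(ctrl.sign_off())
s=ctrl.sense();print(s['t'],s['width'],s['ee_pos'])
E
```

```text
the job is handed in; nothing more can be done
None
the job is handed in; nothing more can be done
```

The vise is cranked shut on the fuse base, and the carrier is out and held upright in the air by its pinched catches. The job was handed in at about 16 s of the 61 s allowed.

- **Vise:** I turned the crank a little over one turn, to about 255° past a full turn. That puts the jaw advance at about 10.2 mm, inside the snug range of 9.5 to 11 mm. In the picture the jaw moved 6.6 mm but its rubber face only about 4 mm, so the rubber is pressed in about 2.5 mm.
- **Carrier:** The catches were pinched to about 49 mm. The pull out of the base peaked at about 9 N in the readings taken between moves.
- **Last check:** The carrier's foot is about 69 mm above the base, going by the arm's measured height. The wrist force is about -1.2 N, roughly the carrier's own weight, and the arm is still. The side camera shows the base still between the jaws.
- **Disagreements:** The camera placed the vise axis about 1.5 mm off from where the arm felt it, and the carrier 2 to 3 mm off. I corrected both as I went. In the last top view the arm covers the base, so only the side view confirms the base is still in place.

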